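# Clamp a block in the guarded fixture

### The arm

A 6-joint arm with a two-finger parallel gripper is mounted at the origin on the work surface. World frame = base frame: x ahead of the robot, y to its left, z up, the work surface at z = 0. Lengths are in mm, angles in degrees, forces in N, time in s.
With the tool pointing down it reaches from about 350 to 975 mm from the base axis. Payload 4.9 kg.
Tool frame: the origin (TCP) lies between the finger pads; the fingertips stand 11 mm ahead of it and the grasp point (between the pads) lies 8 mm behind it; z points along the fingers, y is the direction in which the jaws open and shut (so a half turn about z gives the same grasp; the last joint's range is limited). The gripper opens to 85 mm and grips with 20 to 120 N. Pads are 22 mm wide; open, the fingers measure 114 mm over their backs; the gripper's body (76 mm by 85 mm) begins 54 mm behind the grasp point. The pads swing forward as they close: fully open they stand 13 mm farther back than shut.
Start: joints at [-79.125, 3.019, 92.412, -0, 84.569, -6.818], TCP at [189.942, -595.419, 242.304] pointing down, gripper open.
Joint ranges: [-172.51, 172.51], [-57.92, 126.97], [3.15, 148.05], [-58.71, 238.71], [5.1, 150.11], [-179.66, 179.66]. Speed limits (degrees/s): [147.25, 147.25, 180, 180, 180, 180].

### API

Orientations are given as [roll, pitch, yaw] about the fixed x, y, z axes, in that order (R = Rz(yaw) Ry(pitch) Rx(roll)).
In Python, from workcell import ctrl, eyes gives the robot as it stands.
- The arm moves only by the shell command python3 -m jog 'ROWS' [OPENING] [FORCE]. ROWS is text: rows parted by semicolons, each of 6 numbers parted by spaces: the shift along the tool's x, y, z as a fraction of full scale, then the turn, a rotation vector about the tool's x, y, z as a fraction of full scale. In form: x y z ax ay az; .... A call has 1 to 10 rows; each row shifts and turns the commanded pose from where the row before left it, along the tool's axes as they then stand; what a row does not reach is not made up. Full scale, the value 1, is 0.05 m for a shift and 45 degrees for a turn. A row lasts 1/8 s, in which the tool goes at most 62.5 mm and 10.7 degrees, less where a joint would pass 70% of its speed; a pose out of reach is approached as far as the arm can. A call with a number of a shift or a turn outside -1 to 1 is refused whole. A call with a gripper value outside its range is refused whole. OPENING is the gripper's target within -1 to 1 (shut at 1, half-way at 0, fully open at -1), set as the call begins (- or left out, the last holds). The fingers move at their own pace and stop on an object; FORCE is the grip in N (left out, the last holds). Time passes only in rows, so rows that do not move let the fingers close. It gives the time, the measured TCP pose, the force and the opening at its end, in the units of the state.
- ctrl.state(): the state, without advancing time (a new reading comes with each control period).
- eyes.grab_frame(name): name is "side" or "top"; returns the picture (420x560x3 uint8, red, green, blue); there is no depth.
- eyes.get_calibration(name): a dict with "mtx" (3x3 intrinsics, pixels), "R" (3x3) and "t" (3): a world point X has camera coordinates R X + t. Camera axes: x right, y down, z forward; pixel columns grow to the right and rows downward; lengths in mm; the calibration is good to about 2 mm. A picture is of the moment at which its call begins. get_calibration takes no time and is no camera call.
- ctrl.close_job(): hands the job in, once; it reports no verdict.
The state is a dict: "time_s": time; "joint_positions": joint angles; "qvel": joint speeds; "joint_efforts": joint torques, N m; "position": TCP position; "orientation": TCP orientation; "ft_force": force on the tool from outside, world axes, zero at the start; "moment": the same for the moment, N m; "finger_gap": finger opening in mm.
Only numpy, scipy, OpenCV 4.12 (cv2) and the standard library are available. Lean on these libraries where they do the work, as an engineer would, in place of code of your own. Each camera call takes 0.05 s, during which the arm holds its last target. There are 200 camera calls.

### The job

Push the wooden block along the channel of the clamping fixture until it sits fully home against the end stop; then reach down through the window in the guard over the fixture and press the clamp lever all the way down, so that it stays down. Never touch the guard, do not lift the block or anything else, leave the other things on the bench where they are, and finish with the hand clear.

Things in the scene. Friction and masses are not known exactly. Their poses are not given: they have to be found in the camera images.
- fixture: Fixed clamping fixture: aluminium base plate 350 x 136 x 12 mm. Origin on the bench; z up, x along the channel in the push direction, y across. Plate x -190 to 160 mm. Two steel rails (8 mm wide, tops 22 mm above the bench, x -190 to 50 mm) leave a channel 52 mm wide on y = 0, open at its -x end. Steel end stop at the +x end: face at x = 55 mm, 12 mm thick, 80 mm wide, top 36 mm above the bench.
- stop_face (a point): Point on the face of the end stop that the block must come to rest against, on the channel's centre line, 27 mm above the bench (the block's half height). Axes as the fixture's.
- block_mid (a point): Centre of the loose pine block: 140 mm long (its x, along the channel), 48 mm wide, 30 mm high, about 0.13 kg. It lies in the channel, underside 12 mm and top 42 mm above the bench, 20 mm above the rails, and slides freely. It starts 33 to 73 mm short of the stop; home, its centre is 70 mm before stop_face and its last 65 mm stick out in front of the guard.
- guard: Fixed guard over the clamp end: level grey steel plate 4 mm thick on four thin corner posts with side wires. Origin: centre of its window on the plate's upper face, 106 mm above the bench, at fixture x = 45 mm, y = 0; axes as the fixture's. Window square, x and y -45 to 45 mm. Plate x -65 to 105 mm, y -65 to 65. The robot may not touch any of it.
- knob_top (a point): Centre of the flat top of the black knob (disc 30 mm across, 12 mm thick) on the free end of the clamp lever: press here, through the window above it. Lever up (joint 0): 95 mm above the bench (11 mm below the guard's upper face), fixture x = 47 mm. Lever fully down: 73 mm above the bench (33 mm below that face), fixture x = 40 mm.
- clamp_lever (a joint): Angle of the steel clamp lever in rad: 0 up, 0.25 fully down on its own stop, its foot just over the block. Starts at 0 to 0.05. Hinged across the channel at fixture x = 130 mm, 55 mm above the bench, reaching 90 mm towards -x to the knob. Stiff hinge: pressing the knob takes about 3 to 5 N, and it stays where it is left.
- offcut: Bystander: loose hardwood offcut 70 x 45 x 30 mm, origin under its centre.
- jar: Bystander: closed glass jar, 56 mm diameter, 75 mm high, origin under its centre.
- can: Bystander: can, 56 mm diameter, 115 mm high, origin under its centre.
- driver: Bystander: screwdriver 170 mm long lying along its x, origin near its middle on the bench.
- spanner: Bystander: spanner 150 mm long lying along its x, origin near its middle on the bench.
- collar: Bystander: steel collar, 48 mm diameter, 22 mm high, origin under its centre.
- tape: Bystander: tape measure 62 x 36 x 58 mm (high), origin under its centre.
Not all that is in view belongs to the job. What is meant by the part that bears block_mid is not purple, and is the smaller of those in its own colour.

How it is judged:
By the outcome, as a careful person would: the job done as asked, in the order asked, and still so for the second after the job is handed in, with the robot touching nothing.
It also fails if it takes over 40 s, if anything falls off the work surface, if the arm or the gripper's body presses on something with over 40 N, if the wrist force passes 120 N, or if a joint passes its speed limit or range.

## Working session

There is one attempt and no reset: what is moved stays moved. The work goes in short steps, Python scripts to look and compute and a shell command to move; the robot and the scene stay as the last step left them, time stands still between calls to the robot, and variables do not carry over. Pictures are saved under pics/ and viewed, on a budget of 10 in all, crops included, one or two more only if the job needs it, and the job is handed in when it is done.

```bash
ls; mkdir -p pics; python3 - <<'E'
from workcell import ctrl,eyes
import cv2
for n in("top","side"):
    cv2.imwrite(f"pics/{n}0.png",eyes.grab_frame(n)[:,:,::-1]); print(eyes.get_calibration(n))
s=ctrl.state();print(s)
E
```

```text
pics
{'mtx': array([[545.49445687,   0.        , 284.99449752],
       [  0.        , 545.49445687, 214.67785113],
       [  0.        ,   0.        ,   1.        ]]), 'R': array([[-0.02766804, -0.9995578 ,  0.01089414],
       [-0.98534177,  0.02543605, -0.16868493],
       [ 0.16833323, -0.01540164, -0.98560982]]), 't': array([  52.87531456,  561.92178398, 1172.7615021 ])}
{'mtx': array([[517.16167579,   0.        , 269.25392073],
       [  0.        , 517.16167579, 211.17694179],
       [  0.        ,   0.        ,   1.        ]]), 'R': array([[ 0.96087569, -0.27697563, -0.00155285],
       [-0.17232835, -0.59342853, -0.78622231],
       [ 0.21684292,  0.7557295 , -0.6179418 ]]), 't': array([-532.87668192,  197.00330108,  900.09065729])}
{'time_s': 0.1, 'joint_positions': array([-7.91261504e+01,  3.05457511e+00,  9.24833787e+01,  1.48960427e-03,
        8.45677532e+01, -6.81944904e+00]), 'qvel': array([-0.05169949, -0.13516465, -0.17509547, -0.08233317,  0.01122019,
       -0.05037578]), 'joint_efforts': array([ 1.17419809e-04, -3.94898736e+01, -3.71364498e+01, -9.68330755e-05,
        3.89927358e-03, -1.65040240e-05]), 'position': array([ 189.84415484, -594.91214044,  241.18286045]), 'orientation': array([-1.79895217e+02, -1.40239147e-02,  1.76931435e+01]), 'ft_force': array([ 0.31598996,  0.40299418, -0.3087927 ]), 'moment': array([ 0.00306674,  0.01622773, -0.02615708]), 'finger_gap': 85.58356874701896}
```

View pics/top0.png

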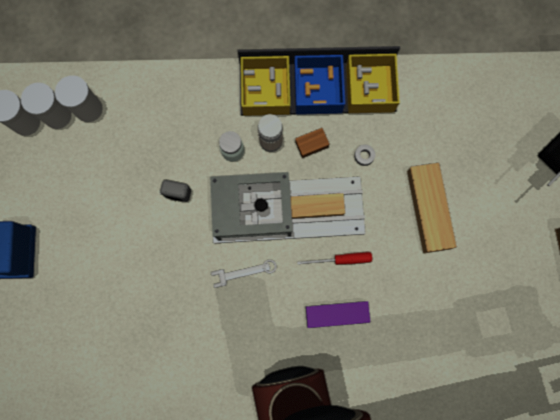

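View pics/side0.png

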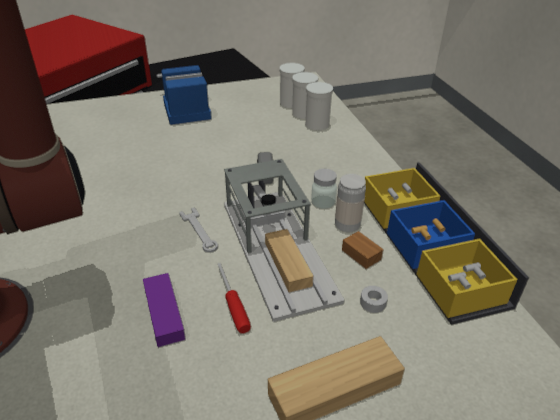

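The top view shows the guard at about (211–291, 173–240) and the knob at (261,205). The pine block sits in the channel with its free end at (345,205), so the push direction is image left, close to world +y. The larger pine piece and the purple one are decoys.

```bash
cat > h.py <<'E'
import numpy as np,cv2
from workcell import ctrl,eyes
def ray(n,px,z):
    c=eyes.get_calibration(n);R,t=c["R"],c["t"]
    o=-R.T@t; d=R.T@np.linalg.inv(c["mtx"])@[px[0],px[1],1]
    return (o+d*(z-o[2])/d[2])[:2]
def proj(n,X):
    c=eyes.get_calibration(n);p=c["mtx"]@(c["R"]@np.array(X,float)+c["t"]);return p[:2]/p[2]
def mask(img,lo,hi,roi):
    m=cv2.inRange(cv2.cvtColor(img,cv2.COLOR_BGR2HSV),np.array(lo),np.array(hi))
    r=np.zeros_like(m);x0,x1,y0,y1=roi;r[y0:y1,x0:x1]=m[y0:y1,x0:x1]
    cs=cv2.findContours(r,0,1)[0];return max(cs,key=cv2.contourArea)
E
python3 - <<'E'
from h import *
im=cv2.imread("pics/top0.png")
hsv=cv2.cvtColor(im,cv2.COLOR_BGR2HSV)
for p in((225,190),(215,210),(320,205),(340,190),(350,186),(340,228),(300,260),(325,218),(261,205)):print(p,hsv[p[1],p[0]])
cv2.imwrite("pics/crop1.png",cv2.resize(im[160:255,195:380],None,fx=4.3,fy=4.3,interpolation=cv2.INTER_CUBIC))
w=mask(im,(8,70,60),(25,255,255),(290,365,180,230))
print("block",cv2.minAreaRect(w),cv2.boundingRect(w),cv2.boxPoints(cv2.minAreaRect(w)))
E
```

```text
(225, 190) [50 16 93]
(215, 210) [50 16 94]
(320, 205) [ 20 123 155]
(340, 190) [ 51  11 161]
(350, 186) [ 49  12 164]
(340, 228) [ 78   8 162]
(300, 260) [ 28  32 142]
(325, 218) [ 24   8 157]
(261, 205) [ 0 20 13]
block ((317.1858825683594, 205.28762817382812), (21.884750366210938, 53.54779815673828), 86.18592071533203) (290, 193, 55, 25) [[289.7434  196.15047]
 [343.1726  192.58852]
 [344.62836 214.42479]
 [291.19916 217.98674]]
```

View pics/crop1.png

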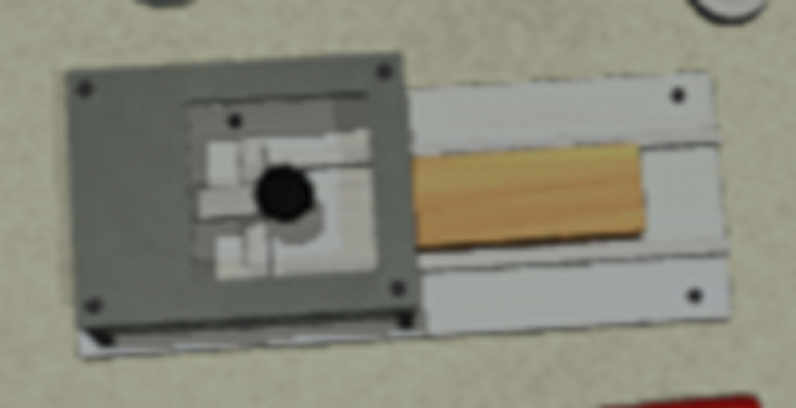

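The crop shows the guard corners at (65,70), (401,52), (418,315) and (77,330). The plate's open end is at (711,72) and (731,317), and the block's end face top edge runs (638,145) to (645,235). The knob is at (284,193).

```bash
python3 - <<'E'
from h import *
f=lambda p:(p[0]/4.3+195-.4,p[1]/4.3+160-.4)
W=lambda z,*ps:np.array([ray("top",f(p),z) for p in ps])
g=W(106,(65,70),(401,52),(418,315),(77,327));print("guard",g,g.mean(0),[np.linalg.norm(g[i]-g[i-1]) for i in range(4)])
pl=W(12,(711,72),(731,317));print("plate end",pl,pl.mean(0),np.linalg.norm(pl[0]-pl[1]))
b=W(42,(638,145),(645,235));print("blk",b,b.mean(0))
k=W(95,(284,193));print("knob",k)
ux=(g[0]+g[3]-g[1]-g[2]);print("yaw guard",np.degrees(np.arctan2(ux[1],ux[0])))
e=pl[0]-pl[1];print("yaw plate end",np.degrees(np.arctan2(e[1],e[0]))-90+0, "guardctr-plateend",)
v=g.mean(0)-pl.mean(0);print(np.degrees(np.arctan2(v[1],v[0])),np.linalg.norm(v),"expect",190+65)
yaw=np.arctan2(v[1],v[0]);u=np.array([np.cos(yaw),np.sin(yaw)]);n=np.array([-u[1],u[0]])
O1=pl.mean(0)+190*u;O2=g.mean(0)-65*u;print(O1,O2)
O=(O1+O2)/2;print("block end fx",(b-O)@u,(b-O)@n,"knob",(k-O)@u,(k-O)@n)
E
```

```text
guard [[641.9457838  198.27091721]
 [647.01433249  29.96929994]
 [513.74980625  25.40536831]
 [512.19262022 192.96456388]] [578.72563569 111.65253733] [np.float64(129.86162191016783), np.float64(168.3779218303551), np.float64(133.34265419282832), np.float64(167.56643115224196)]
plate end [[ 655.42726127 -140.1666117 ]
 [ 521.12252194 -144.01963845]] [ 588.2748916  -142.09312507] 134.35999710126904
blk [[609.73128423 -94.88996237]
 [561.57774796 -96.36203326]] [585.6545161  -95.62599782]
knob [[578.63863638  90.39248288]]
yaw guard 91.13016280800002
yaw plate end -88.35670999618436 guardctr-plateend
92.1552052647323 253.92528326018257 expect 255
[581.12964557  47.77247334] [581.17006196  46.69851683]
block end fx [-143.09977043 -142.75991125] [-23.21636336  24.95846975] knob [43.22089779] [0.88645524]
```

```bash
python3 -m jog '0 0 0 0 0 0.176; 0 0 0 0 0 0.176; 0.6 -0.6 0 0 0 0; 0.75 -0.8 0 0 0 0; 0.75 -0.8 0 0 0 0; 0.75 -0.8 0 0 0 0; 0.75 -0.8 0 0 0 0; 0.75 -0.8 0 0 0 0; 0.75 -0.8 0 0 0 0; 0.75 -0.8 0 0 0 0' 1 40
```

```text
time_s: 1.35
position: [473.0, -274.4, 241.9]
orientation: [-180.0, 0.0, 1.8]
ft_force: [0.9, -0.2, 0.0]
finger_gap: -0.3
```

```bash
python3 -m jog '0.55 -0.65 0 0 0 0; 0.55 -0.65 0 0 0 0; 0.55 -0.65 0 0 0 0; 0.5 -0.5 0 0 0 0; 0 0 0.8 0 0 0; 0 0 0.8 0 0 0; 0 0 0.8 0 0 0; 0 0 0 0 0 0; 0 0 0 0 0 0'; python3 - <<'E'
from h import *
for n in("top","side"): cv2.imwrite(f"pics/{n}1.png",eyes.grab_frame(n)[:,:,::-1])
a=cv2.imread("pics/top1.png")[150:270,200:400];b=cv2.imread("pics/side1.png")[140:320,200:380]
cv2.imwrite("pics/c2.png",np.hstack([cv2.resize(a,(600,360),interpolation=2)[:, :420],cv2.resize(b,(360,360),interpolation=2)]))
print(ctrl.state()["position"])
E
```

```text
time_s: 2.48
position: [576.4, -150.5, 123.7]
orientation: [180.0, -0.1, 1.8]
ft_force: [-0.0, -0.5, 0.4]
finger_gap: 0.3
[ 577.2088916  -150.84211233  125.00613958]
```

View pics/c2.png

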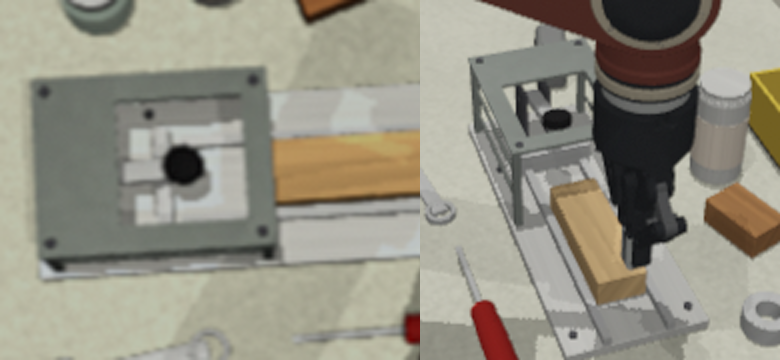

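The tool stands above the channel's open end, with the block still short of the stop. I'll shift about 11 mm in x, then descend to fingertip height about 23 mm, behind the block.

```bash
python3 -m jog '0.22 -0.3 0 0 0 0; 0 0 0 0 0 0; 0 0 0.6 0 0 0; 0 0 0.6 0 0 0; 0 0 0.4 0 0 0; 0 0 0.2 0 0 0; 0 0 0 0 0 0;0 0 0 0 0 0'
```

```text
time_s: 3.58
position: [587.2, -135.2, 33.6]
orientation: [180.0, -0.1, 1.9]
ft_force: [0.2, 0.4, 0.2]
finger_gap: 0.2
```

```bash
python3 -m jog '0 -0.2 0 0 0 0; 0 -0.2 0 0 0 0; 0 -0.2 0 0 0 0; 0 -0.2 0 0 0 0; 0 -0.2 0 0 0 0; 0 -0.2 0 0 0 0'; python3 -m jog '0 -0.1 0 0 0 0; 0 0 0 0 0 0'
```

```text
time_s: 4.32
position: [584.4, -74.2, 32.4]
orientation: [180.0, -0.0, 1.9]
ft_force: [-0.2, -1.8, 0.8]
finger_gap: -0.2
time_s: 4.58
position: [583.9, -69.2, 32.0]
orientation: [-180.0, 0.0, 1.9]
ft_force: [-0.1, -0.0, -0.3]
finger_gap: -0.0
```

```bash
python3 - <<'E'
from h import *
im=eyes.grab_frame("side")[:,:,::-1];cv2.imwrite("pics/side2.png",im)
cv2.imwrite("pics/c3.png",cv2.resize(im[150:310,220:360],None,fx=3.5,fy=3.5,interpolation=2))
print(ctrl.state()["position"])
E
```

```text
[583.83008162 -69.51633573  31.94694704]
```

View pics/c3.png

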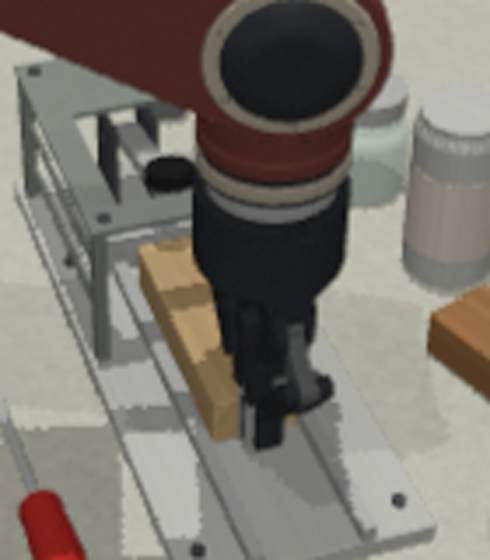

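The finger is behind the block and pushing it, and the block's end is clearly out in front of the guard. I'll continue in small steps and watch the force.

```bash
python3 -m jog '0 -0.1 0 0 0 0; 0 -0.08 0 0 0 0;0 0 0 0 0 0'; python3 -m jog '0 -0.04 0 0 0 0; 0 -0.04 0 0 0 0'; python3 -m jog '0 -0.04 0 0 0 0; 0 0 0 0 0 0'
```

```text
time_s: 5.0
position: [583.7, -60.6, 32.2]
orientation: [-180.0, 0.0, 1.9]
ft_force: [-0.1, -0.4, -0.5]
finger_gap: 0.4
time_s: 5.25
position: [583.7, -56.9, 32.3]
orientation: [180.0, 0.0, 1.8]
ft_force: [0.4, -0.0, 0.0]
finger_gap: 0.0
time_s: 5.5
position: [583.7, -54.7, 32.3]
orientation: [-180.0, -0.0, 1.9]
ft_force: [0.1, 0.1, 0.2]
finger_gap: 0.3
```

```bash
python3 -m jog '0 -0.04 0 0 0 0; 0 -0.02 0 0 0 0'; python3 -m jog '0 -0.04 0 0 0 0;0 0 0 0 0 0';  python3 - <<'E'
from h import *
for n in("top","side"):cv2.imwrite(f"pics/{n}3.png",eyes.grab_frame(n)[:,:,::-1])
# predicted home end top edge corners in side and top, block home centre fx=-15
O=np.array([581.1,47.2]);y=np.radians(91.9);u=np.array([np.cos(y),np.sin(y)]);n=np.array([-u[1],u[0]])
P=lambda fx,fy,z:[*(O+fx*u+fy*n),z]
im=cv2.imread("pics/side3.png")
q=[proj("side",P(-85,s,42)) for s in(24,-24)]+[proj("side",P(-85,24,12))]
print(q)
s=cv2.resize(im[150:290,220:360],None,fx=4,fy=4,interpolation=2)
for p in q: cv2.circle(s,tuple(int(round(v)) for v in((p[0]-220+.5)*4,(p[1]-150+.5)*4)),3,(0,0,255),1)
cv2.imwrite("pics/c4.png",s)
E
```

```text
time_s: 5.75
position: [583.8, -52.4, 32.5]
orientation: [179.9, -0.0, 1.9]
ft_force: [0.4, -4.5, -0.2]
finger_gap: -0.1
time_s: 6.0
position: [584.2, -52.3, 33.0]
orientation: [179.7, -0.1, 1.9]
ft_force: [0.8, -8.7, -0.4]
finger_gap: 0.2
[array([277.68740829, 259.53453277]), array([301.72927692, 254.08978552]), array([277.55313889, 271.00876238])]
```

View pics/c4.png

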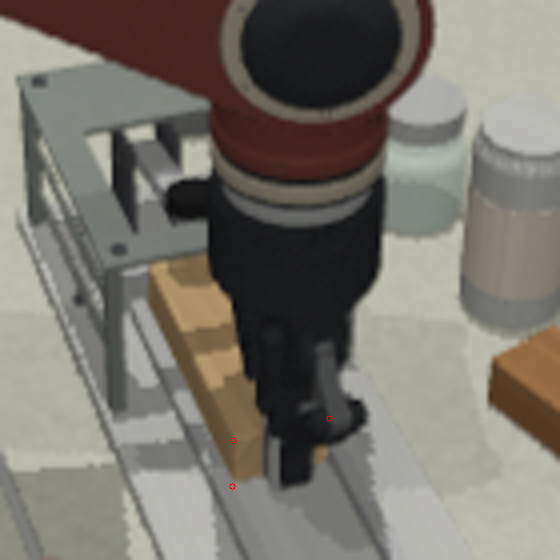

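The force rose to about 9 N and motion stopped at y = −52. The block's end corner is on the predicted home position (crop ~(234,443)), so the block is home. Next I'll back off, rise and move over the window.

```bash
python3 -m jog '0 0.3 0 0 0 0; 0 0.4 0 0 0 0; 0 0 -0.5 0 0 0; 0 0 -1 0 0 0; 0 0 -1 0 0 0; 0 0 -1 0 0 0; 0 0 0 0 0 0; 0 0 0 0 0 0'
```

```text
time_s: 7.1
position: [584.3, -85.4, 206.7]
orientation: [-180.0, 0.0, 1.8]
ft_force: [0.4, 0.2, -0.4]
finger_gap: 0.0
```

```bash
python3 -m jog '0 -0.7 0 0 0 0; 0.02 -0.9 0 0 0 0; 0 -0.9 0 0 0 0; 0 -0.7 0 0 0 0; 0 -0.33 0 0 0 0; 0 0 0.8 0 0 0; 0 0 0.2 0 0 0;0 0 0 0 0 0; 0 0 0 0 0 0';python3 - <<'E'
from h import *
for n in("top","side"):cv2.imwrite(f"pics/{n}4.png",eyes.grab_frame(n)[:,:,::-1])
im=cv2.imread("pics/top4.png");O=np.array([581.1,47.2]);y=np.radians(91.9);u=np.array([np.cos(y),np.sin(y)])
w=mask(im,(8,70,60),(25,255,255),(270,365,180,230));x,yy,ww,h=cv2.boundingRect(w)
e=ray("top",(x+ww-.5,yy+h/2),42);print("block end",(x,yy,ww,h),"fx",(e-O)@u)
s=cv2.imread("pics/side4.png")[130:290,210:350]
cv2.imwrite("pics/c5.png",cv2.resize(s,None,fx=3.7,fy=3.7,interpolation=2))
E
```

```text
time_s: 8.22
position: [580.8, 91.0, 158.6]
orientation: [180.0, -0.1, 1.8]
ft_force: [1.1, -0.8, 0.4]
finger_gap: 0.4
block end (292, 195, 27, 24) fx -85.34843983049619
```

View pics/c5.png

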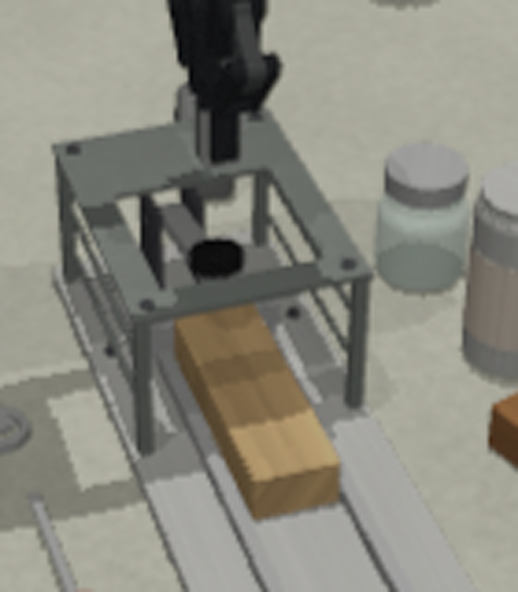

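Block end measures fx −85.3 (home is −85), and the finger is centred above the knob. I'll go down through the window.

```bash
python3 -m jog '-0.02 0 0.4 0 0 0; 0 0 0.4 0 0 0; 0 0 0.15 0 0 0; 0 0 0 0 0 0'; python3 -m jog '0 0 0.1 0 0 0; 0 0 0.1 0 0 0; 0 0 0 0 0 0'; python3 -m jog '0 0 0.1 0 0 0; 0 0 0.1 0 0 0; 0 0 0 0 0 0'
```

```text
time_s: 8.82
position: [578.0, 91.5, 108.2]
orientation: [-180.0, 0.2, 1.9]
ft_force: [-0.4, 0.8, -0.6]
finger_gap: -0.2
time_s: 9.2
position: [579.4, 91.5, 100.2]
orientation: [180.0, -0.1, 1.8]
ft_force: [0.1, 0.3, 0.4]
finger_gap: -0.1
time_s: 9.57
position: [579.0, 91.6, 89.4]
orientation: [-180.0, -0.0, 1.8]
ft_force: [2.2, -0.6, 1.3]
finger_gap: 0.2
```

```bash
python3 -m jog '0 0 0.06 0 0 0; 0 0 0.04 0 0 0'; python3 -m jog '0 0 0.04 0 0 0; 0 0 0 0 0 0';python3 -m jog '0 0 0.04 0 0 0; 0 0 0 0 0 0'; python3 -c "
from h import *
im=eyes.grab_frame('side')[:,:,::-1];cv2.imwrite('pics/c6.png',cv2.resize(im[130:250,210:330],None,fx=4.5,fy=4.5,interpolation=2))"
```

```text
time_s: 9.82
position: [578.9, 91.3, 84.7]
orientation: [180.0, 0.0, 1.9]
ft_force: [0.5, -3.2, 3.5]
finger_gap: -0.2
time_s: 10.07
position: [579.0, 91.3, 83.9]
orientation: [180.0, 0.0, 1.9]
ft_force: [-3.0, -2.7, 9.6]
finger_gap: 0.2
time_s: 10.32
position: [579.1, 91.3, 83.7]
orientation: [180.0, 0.1, 1.9]
ft_force: [-8.3, -4.0, 18.2]
finger_gap: -0.1
```

View pics/c6.png

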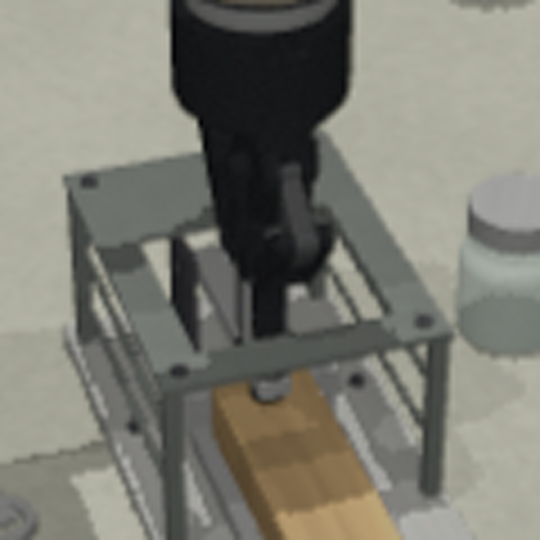

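The arm stopped at tip height about 73 mm with 18 N, which matches "fully down", and the foot is over the block. I'll lift straight up, then move clear.

```bash
python3 -m jog '0 0 -0.1 0 0 0; 0 0 -0.3 0 0 0; 0 0 -0.7 0 0 0; 0 0 -1 0 0 0; 0 0 -1 0 0 0; 0 0 0 0 0 0; 0 0.9 0 0 0 0; 0 1 0 0 0 0; 0 1 0 0 0 0; 0 1 0 0 0 0';python3 -m jog '0 1 0 0 0 0; 0 1 0 0 0 0; 0 0 0 0 0 0; 0 0 0 0 0 0'; python3 - <<'E'
from h import *
O=np.array([581.1,47.2]);y=np.radians(91.9);u=np.array([np.cos(y),np.sin(y)])
t,s=[eyes.grab_frame(n)[:,:,::-1].copy() for n in("top","side")]
w=mask(t,(8,70,60),(25,255,255),(270,365,180,230));x,yy,ww,h=cv2.boundingRect(w)
print("block end fx",(ray("top",(x+ww-.5,yy+h/2),42)-O)@u)
for n,i,r in(("top",t,(240,280,185,225)),("side",s,(255,285,185,225))):
    k=mask(i,(0,0,0),(180,255,40),r);(cx,cy),rad=cv2.minEnclosingCircle(k)
    print(n,"knob px",cx,cy,rad,[(nm,proj(n,[*(O+fx*u),z]).round(1)) for nm,fx,z in(("up",47,95),("down",40,73))])
cv2.imwrite("pics/c7.png",np.hstack([cv2.resize(t[110:290,190:390],(400,360),interpolation=2),cv2.resize(s[140:320,200:380],(360,360),interpolation=2)]))
E
```

```text
time_s: 11.62
position: [584.4, -104.3, 234.3]
orientation: [-179.9, 0.1, 1.9]
ft_force: [0.1, 0.7, 0.8]
finger_gap: 0.3
time_s: 12.12
position: [588.0, -202.5, 234.5]
orientation: [-179.9, 0.1, 1.8]
ft_force: [-0.4, 0.4, -0.3]
finger_gap: 0.2
block end fx -85.42999835169233
top knob px 262.8333435058594 206.1666717529297 5.892645359039307 [('up', array([258.9, 204.1])), ('down', array([262.4, 205.8]))]
side knob px 268.0 204.0 5.099119663238525 [('up', array([268.1, 194.5])), ('down', array([269.2, 205.2]))]
```

View pics/c7.png

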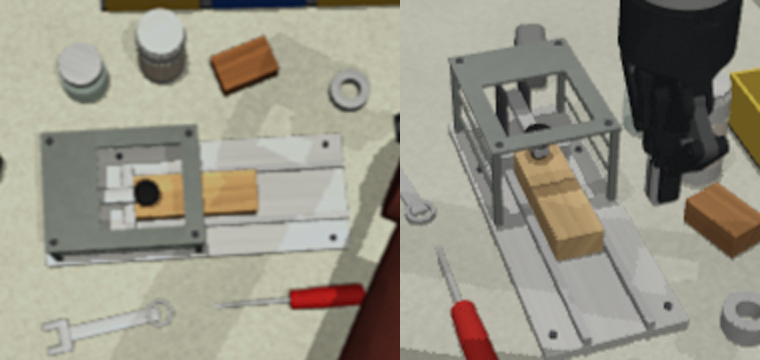

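The picture shows the lever down (the knob matches the "down" projection in both views), the block home, the bystanders in place and the hand clear.

```bash
python3 -c "
from workcell import ctrl
print(ctrl.close_job())"
```

```text
the job is handed in; nothing more can be done
None
```

I pushed the block home against the end stop with the closed fingers, then pressed the clamp lever fully down through the guard window. I lifted straight out, moved the hand clear and handed the job in at about 12 s.

- **Block:** motion stopped against about 9 N. In the last picture its free end measured fixture x = −85.4 mm; home is −85 mm, and the measurement is good to about 2 mm.
- **Lever:** the fingertips stopped at about 73 mm height with about 18 N. After I let go, the knob stayed within about 1.5 px of its "down" position in both views.
- **Bystanders and guard:** in the final pictures the bystanders in view looked to be where they started. The tape measure was outside the final crops, but the hand never went near it. I saw no sign of contact with the guard.
- **Unexplained reading:** during the last of the press there was a sideways force of about 8 N (mainly −x). I put it down to friction on the knob, and it was gone once I lifted off. No check failed.

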